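# Index a shuttle fixture and close the programming head

### The job

The board in the shuttle fixture is at its loading position. Pull up the index knob, slide the carriage one notch so that the board comes under the hinged programming head (not the code reader on the other side), and let the knob drop fully into its notch. Then swing the head down gently until it is fully closed; do not touch the board, and leave the things lying around the fixture where they are.

Things in the scene. Friction and masses are not known exactly. Their poses are not given: they have to be found in the camera images.
- fixture: Shuttle fixture fixed to the desk: aluminium base plate 210 mm deep (x) by 320 mm wide (y), top 20 mm above the desk, with guide rails along y, a notched steel index bar near its front, and two stations on its rear strip, centred at y = -70 and +70 mm: programming head and code reader, either way round. Origin: on the desk under its middle; x to the rear, y along the slide, z up.
- carriage (a joint): Slide of the carriage along the fixture's y, in m: 0 at the middle (loading) notch, -0.070 and +0.070 at the two outer notches (10 mm wide, in the index bar; no others), end stops at +-0.086. It takes about 2 N to move with the index pin out; with the pin in a notch it is locked, with about 1 mm of play either way.
- index_knob (a joint): Lift of the spring index knob, in m: 0 = pin fully down in a notch, 0.012 = right up (stop). From 0.010 the pin is clear of the bar. The spring pulls down with 7 N at 0, 12 N at the top. The 8 mm round-tipped pin drops in by itself if let go within 3 mm of a notch's middle; elsewhere it rides on the bar (about 0.009) until the carriage is slid over a notch.
- knob_grip (a point): Where to grip the upright black mushroom knob: on its axis, 81 mm above the desk when down, 75 mm in front of (fixture -x of) the board's centre; it is pulled straight up and moves with the carriage. Rim 25 mm in diameter from 7 mm below to 5 mm above this point; top 9 mm above, underside 14 mm below. Around it: a 44 mm wide tongue, 46 mm above the desk; the nest, 52 mm high, begins 35 mm behind.
- probe_point (a point): Fixed point, 50 mm above the desk, under the programming head's probes when it is closed: the board's centre must come under the head here. It lies 70 mm from the loading position along the fixture's y, and so shows on which side the programming head stands.
- prog_head (a joint): Hinge of the programming head, in rad: 0 = fully closed (level, on the board), grows as it is lifted towards the rear, up to 1.35; it starts at 1.0 to 1.3. Its axis is parallel to the fixture's y. A stiff hinge keeps the head (0.4 kg) wherever it is left; moving it takes up to 7 N at the handle.
- head_hinge (a point): On the hinge axis, 72 mm above the desk, 80 mm behind (fixture +x of) the probe point.
- head_handle (a point): Middle of the head's handle: a round steel bar 12 mm thick, parallel to the fixture's y, on two posts (46 mm free between them), its axis 43 mm off the outer face of the 62 mm wide plate. Head closed: 80 mm in front of the hinge axis and 48 mm above it (120 mm above the desk). Raised: swung up and back about the hinge, the plate in front of it, reaching 116 mm from the hinge axis.
- prog_station: Fixed bracket with two cheeks that carries the hinged programming head; foot 50 x 80 mm on the fixture's rear strip. Origin: centre of the foot's underside, 20 mm above the desk; axes parallel to the fixture's.
- scan_station: The other station: a code reader, a grey box 36 x 50 x 30 mm tilted on a 34 mm wide post, up to 125 mm above the desk, on the same foot as the programming bracket. Origin as there. Not used in this job.
- tweezers: Steel tweezers, 130 mm long along x, lying flat in front of the fixture, 8 mm high. Leave alone.
- marker: Marker pen, 127 mm long along x, 17 mm thick, lying left of the fixture. Leave alone.
- label_roll: Roll of paper labels, 72 mm in diameter, 30 mm high, lying flat left of the fixture. Leave alone.
- board_tray: Black tray 100 x 150 mm with five boards on edge, 55 mm high, right of the fixture. Leave alone.
- screwdriver: Small screwdriver, 150 mm long along x, lying in front of the fixture. Leave alone.
- board_centre (a point): Centre of the top face, 50 mm above the desk, of the green circuit board, 62 mm (x) by 72 mm (y) with low parts on it, fixed in a black nest on the carriage. Fragile: not to be touched.

How it is judged:
On the way, in this order (a step that is already met when the one before it is completed fails the run):
1. the index knob is pulled up clear of the bar, the carriage still at the loading notch (value of joint index_knob above 0.0092 m and horizontal distance between board_centre and probe_point above 0.06 m).
2. the carriage stands one notch on with the board under the raised head, and the knob is fully down in that notch (horizontal distance between board_centre and probe_point below 0.003 m and value of joint index_knob below 0.002 m and value of joint prog_head above 0.5 rad), for 0.2 s.
At the end, for the whole second after the job is handed in: The board's centre is within 3 mm (seen from above) of the probe point, the index knob is within 2 mm of fully down, and the programming head is closed to within 0.04 rad and at rest (horizontal distance between board_centre and probe_point below 0.003 m and value of joint index_knob below 0.002 m and value of joint prog_head below 0.04 rad and velocity of joint prog_head between -0.05 and 0.05 rad/s); the robot touches nothing.
It fails at once if the head was slammed (closing faster than 3 rad/s) (velocity of joint prog_head below -3 rad/s).
It fails at once if the board was touched (contact force between anything else and carriage_c0 above 1 N).
It fails at once if something lying around the fixture was moved more than 30 mm (distance of any of tweezers, marker, label_roll, board_tray, screwdriver from where it was at the start of the episode above 0.03 m).
It also fails if it takes over 51 s, if anything falls off the work surface, if the arm or the gripper's body presses on something with over 40 N, if the wrist force passes 120 N, or if a joint passes its speed limit or range.

### The arm

A 6-joint arm with a two-finger parallel gripper is mounted at the origin on the work surface. World frame = base frame: x ahead of the robot, y to its left, z up, the work surface at z = 0. Lengths are in m, angles in rad, forces in N, time in s.
With the tool pointing down it reaches from about 0.35 to 0.975 m from the base axis. Payload 4.9 kg.
Tool frame: the origin (TCP) lies on the centre line of the jaws, within the pads' length; the fingertips stand ahead of it and the grasp point (between the pads) is the TCP (manip.tip_extent is the z of the fingertips in the tool frame, in m); z points along the fingers, y is the line along which they close (so a half turn about z gives the same grasp; the last joint's range is limited). The gripper opens to 85 mm and grips with 20 to 120 N. Pads are 22 mm wide; open, the fingers measure 114 mm over their backs; the gripper's body (76 mm by 85 mm) begins 54 mm behind the grasp point. The pads swing forward as they close: fully open they stand 13 mm farther back than shut.
Start: joints at [-1.272, 0.053, 1.613, -0, 1.476, -0.119], TCP at [0.254, -0.571, 0.25] pointing down, gripper open.
Joint ranges: [-3.01, 3.01], [-1.01, 2.22], [0.06, 2.58], [-1.02, 4.17], [0.09, 2.62], [-3.14, 3.14]. Speed limits (rad/s): [2.57, 2.57, 3.14, 3.14, 3.14, 3.14].

### API

Orientations are given as a unit quaternion [w, x, y, z].
In Python, from plant import manip gives the robot as it stands. The module is installed in compiled form; this text tells all that it offers.
- The arm moves only by the tool jog_arm, called after ">>>" as name(argument=value, ...), one argument or row to a line, values as JSON. Schema: {"type":"object","properties":{"motion":{"type":"array","items":{"type":"object","properties":{"finger_gap":{"type":"number"},"tx":{"type":"number"},"ty":{"type":"number"},"tz":{"type":"number"},"drx":{"type":"number"},"dry":{"type":"number"},"drz":{"type":"number"}},"additionalProperties":false,"required":["finger_gap"]},"minItems":1,"maxItems":5},"only":{"type":"string"},"quiet":{"type":"boolean"},"lines":{"type":"string"}},"required":["motion"],"additionalProperties":false}. motion is a list of rows, 1 to 5 of them, each an object with the fields finger_gap (the opening from 0.0 (shut) to 1.0 (fully open)), tx, ty, tz (the shift in shares of the most that a row can go, 1 being 62.5 mm), drx, dry, drz (a rotation vector in a scale on which 1.0 is 2 pi rad); a field left out counts as zero (the opening has to be given); each row shifts and turns the commanded pose from where the row before left it, along the tool's axes as they then stand; what a row does not reach is not made up. A row lasts 1/8 s, in which the tool goes at most 0.0625 m and 0.188 rad, less where a joint would pass 70% of its speed; a pose out of reach is approached as far as the arm can. The fingers move at their own pace and stop on an object; the grip force is fixed at half the most. Time passes only in rows, so rows that do not move let the fingers close. The tool returns the time, the measured TCP pose, the force, the opening and the grip force at its end. only (a regular expression) keeps the lines of the reply that match it, lines (a string "A,B") keeps lines A to B, and quiet returns only ok. No shift or turn number may pass 1 either way. Input that does not fit is refused with a message, and nothing moves.
- manip.state(): the state, without advancing time (a new reading comes with each control period).
- manip.grab_frame(name): name is "scene" or "top" or "wrist"; returns (picture, depth): 400x640x3 uint8, red, green, blue; 400x640 float32, m along the optical axis (not along the pixel's ray), 0 where there is no reading.
- manip.camera_params(name): a dict with "intrinsics" (3x3 intrinsics, pixels), "k1" (the pictures are not rectified: a ray, as slopes to the right and down, at radius r is drawn at 1 + k1 r^2 times it, then the intrinsics apply), "xyz" and "orientation" of the camera in the world. Camera axes: x right, y down, z forward; pixel columns grow to the right and rows downward; lengths in m; the calibration is good to about 2 mm. A picture is of the moment at which its call begins: read the wrist's pose just before it. camera_params takes no time and is no camera call; for the wrist camera it gives the pose at the moment of the call.
- manip.job_done(): hands the job in; it is judged then, once.
Trained networks look in the newest picture that a camera, given by its name, has taken for a name from the list of things; names that differ only in an ending like _2 or _b are one class to them, and where a whole thing is asked for, a point or a joint stands for the part that bears it (a point fixed in the world has none). Each returns a list of dicts, best first, with "conf" (0 to 1); they miss things now and then, are a little off and sometimes report something else, mostly with a low value. They report only what shows in the picture. A call takes as long as a camera call.
- manip.look_for(camera, query): "extent" ([left, top, right, bottom] in pixels, round what is visible of it).
- manip.outline_of(camera, query): "region" (400x640 bool, what is visible of it) and "extent" ([left, top, right, bottom] in pixels, round what is visible of it).
- manip.mark_of(camera, query): "centre" ([row, column] in pixels: a listed point, or the origin of a listed thing).
The state is a dict: "time": time; "joint_pos": joint angles; "joint_vel": joint speeds; "joint_efforts": joint torques, N m; "tool_pos": TCP position; "tool_rot": TCP orientation; "contact_force": force on the tool from outside, world axes, zero at the start; "ft_torque": the same for the moment, N m; "gripper_width": opening from 0.0 (shut) to 1.0 (fully open); "grasp_force": force on a finger pad.
Only numpy, scipy, OpenCV 4.12 (cv2) and the standard library are available. Lean on these libraries where they do the work, as an engineer would, in place of code of your own. Each camera call takes 0.05 s, during which the arm holds its last target. There are 200 camera calls.

## Working session

There is one attempt and no reset: what is moved stays moved. The work goes in short steps, Python scripts to look and compute and a tool call to move; the robot and the scene stay as the last step left them, time stands still between calls to the robot, and variables do not carry over. Pictures are saved under pics/ and viewed, at most 10 in all, crops included, and the job is handed in when it is done.

```bash
mkdir -p pics
```

Create h.py:
```python
import numpy as np, cv2
from plant import manip
from scipy.spatial.transform import Rotation as R
def rot(q): return R.from_quat([q[1],q[2],q[3],q[0]])
def ray(p,uv):
    K=np.array(p["intrinsics"]); d=np.array([p["k1"],0,0,0,0.])
    s=cv2.undistortPoints(np.array([[uv]],float),K,d)[0,0]
    return np.array(p["xyz"]), rot(p["orientation"]).apply([s[0],s[1],1.])
def atz(p,uv,z):
    o,d=ray(p,uv); return o+d*(z-o[2])/d[2]
def atd(p,uv,dep):
    o,d=ray(p,uv); return o+d*dep
```

Run:
```python
from h import *
ims=[]
Z={"board_centre":.05,"knob_grip":.081,"probe_point":.05,"head_hinge":.072,"prog_station":.02,"scan_station":.02,"fixture":0,"head_handle":None}
for c in ["top","scene"]:
    p=manip.camera_params(c); im,d=manip.grab_frame(c)
    cv2.imwrite(f"pics/{c}0.png",im[:,:,::-1])
    print(c,np.round(p["xyz"],3))
    for n,z in Z.items():
        for m in manip.mark_of(c,n)[:2]:
            r,k=m["centre"]; dep=d[int(r),int(k)]
            print(n,round(m["conf"],2),np.round([r,k]),"z:",None if z is None else np.round(atz(p,(k,r),z),3),"d:",np.round(atd(p,(k,r),dep),3))
print(manip.state()["time"])
```

```text
top [0.406 0.023 1.241]
board_centre 0.84 [204. 306.] z: [0.533 0.032 0.05 ] d: [0.533 0.031 0.052]
board_centre 0.25 [228. 229.] z: [0.474 0.221 0.05 ] d: [0.476 0.226 0.015]
knob_grip 0.58 [234. 302.] z: [0.457 0.041 0.081] d: [0.457 0.041 0.091]
probe_point 0.73 [206. 309.] z: [0.529 0.024 0.05 ] d: [0.53  0.024 0.045]
probe_point 0.68 [164. 228.] z: [0.634 0.228 0.05 ] d: [ 0.644  0.237 -0.001]
head_hinge 0.78 [168. 284.] z: [0.621 0.086 0.072] d: [0.612 0.084 0.118]
head_hinge 0.28 [174. 282.] z: [0.606 0.092 0.072] d: [0.599 0.089 0.116]
prog_station 0.62 [174. 280.] z: [0.614 0.1   0.02 ] d: [0.598 0.094 0.114]
prog_station 0.24 [273. 336.] z: [ 0.363 -0.045  0.02 ] d: [ 0.363 -0.045  0.021]
scan_station 0.69 [177. 337.] z: [ 0.609 -0.048  0.02 ] d: [ 0.592 -0.042  0.122]
fixture 0.76 [208. 307.] z: [0.529 0.029 0.   ] d: [0.524 0.029 0.047]
fixture 0.45 [198. 405.] z: [ 0.558 -0.227  0.   ] d: [ 0.556 -0.225  0.014]
head_handle 0.61 [161. 282.] z: None d: [0.618 0.086 0.17 ]
scene [ 0.77  -0.295  0.777]
board_centre 0.97 [205. 331.] z: [0.536 0.037 0.05 ] d: [0.537 0.036 0.051]
board_centre 0.54 [203. 380.] z: [0.616 0.106 0.05 ] d: [0.627 0.079 0.098]
knob_grip 0.43 [179. 303.] z: [0.459 0.038 0.081] d: [0.462 0.035 0.089]
probe_point 0.5 [179. 384.] z: [0.59  0.165 0.05 ] d: [0.62  0.088 0.171]
probe_point 0.41 [312. 261.] z: [ 0.57  -0.226  0.05 ] d: [ 0.567 -0.226  0.042]
head_hinge 0.57 [206. 379.] z: [0.624 0.087 0.072] d: [0.625 0.084 0.078]
prog_station 0.58 [218. 373.] z: [0.62  0.081 0.02 ] d: [0.631 0.055 0.072]
prog_station 0.19 [199. 253.] z: [ 0.375 -0.045  0.02 ] d: [ 0.375 -0.045  0.019]
scan_station 0.82 [255. 331.] z: [ 0.598 -0.046  0.02 ] d: [ 0.601 -0.05   0.03 ]
scan_station 0.21 [314. 261.] z: [ 0.564 -0.227  0.02 ] d: [ 0.558 -0.225  0.001]
fixture 0.91 [216. 329.] z: [0.533 0.034 0.   ] d: [0.549 0.012 0.052]
head_handle 0.92 [181. 384.] z: None d: [0.622 0.084 0.171]
0.9
```

Run:
```python
import cv2
a=cv2.imread("pics/top0.png")[110:300,180:460]; b=cv2.imread("pics/scene0.png")[110:350,180:500]
a=cv2.resize(a,(800,543));a=cv2.resize(a,(442,300))
b=cv2.resize(b,(800,600))
cv2.imwrite("pics/b.png",b)
cv2.imwrite("pics/a.png",cv2.resize(cv2.imread("pics/top0.png")[110:300,180:460],(800,543),interpolation=cv2.INTER_CUBIC))
```

```text
(no output)
```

View pics/a.png

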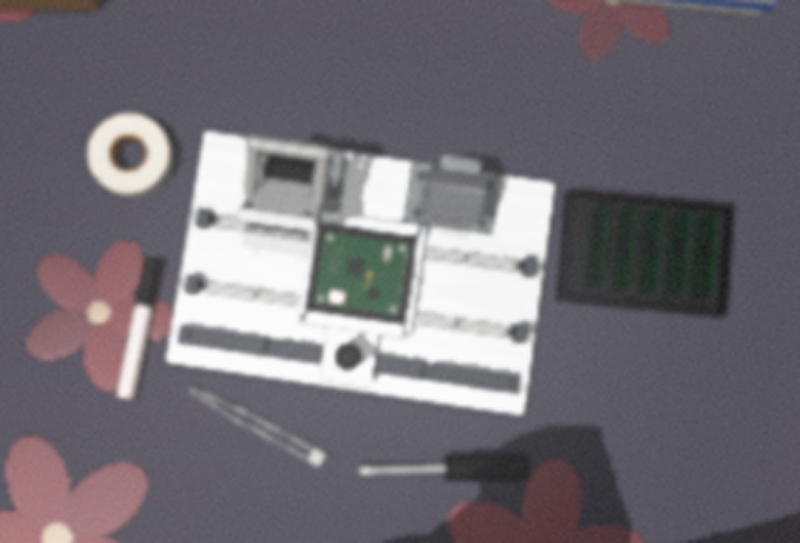

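View pics/b.png

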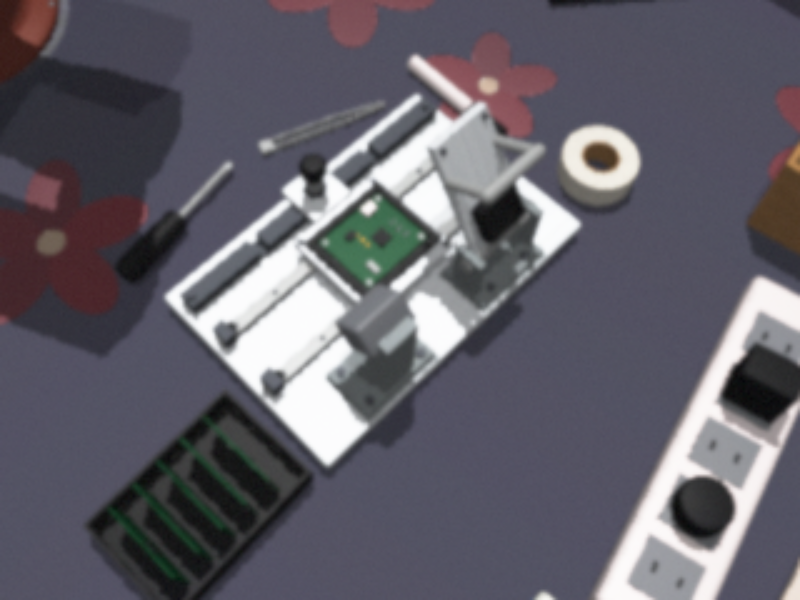

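The pictures show the head raised on the left (+y) station, around (285,175) in the top crop. The code reader is on the right at (455,190). The knob is at (347,355), and the fixture is yawed slightly clockwise. Next I'll refine the yaw and the key points.

Run:
```python
from h import *
p=manip.camera_params("top"); im,d=manip.grab_frame("top")
m=manip.outline_of("top","fixture")[0]["region"].astype(np.uint8)
c=max(cv2.findContours(m,0,cv2.CHAIN_APPROX_NONE)[0],key=cv2.contourArea)[:,0]
w=np.array([atz(p,q,.02)[:2] for q in c],np.float32)*1000
print("rect",cv2.minAreaRect(w))
# white plate
mm=((im.min(2)>190)&(m>0)).astype(np.uint8)
y,x=np.nonzero(m)
mm=cv2.morphologyEx((im.min(2)>170).astype(np.uint8)*cv2.dilate(m,np.ones((5,5))),cv2.MORPH_OPEN,np.ones((3,3)))
c=max(cv2.findContours(mm,0,cv2.CHAIN_APPROX_NONE)[0],key=cv2.contourArea)[:,0]
print("white",cv2.minAreaRect(np.array([atz(p,q,.02)[:2] for q in c],np.float32)*1000))
for cam in ["top","scene"]:
    p=manip.camera_params(cam)
    if cam=="scene": im,d=manip.grab_frame(cam)
    m=manip.outline_of(cam,"board_centre")[0]["region"].astype(np.uint8)
    c=max(cv2.findContours(m,0,cv2.CHAIN_APPROX_NONE)[0],key=cv2.contourArea)[:,0]
    print("board",cv2.minAreaRect(np.array([atz(p,q,.05)[:2] for q in c],np.float32)*1000))
    for n in ["index_knob","head_handle"]:
        o=manip.outline_of(cam,n)
        if o:
            r=o[0]["region"]; ys,xs=np.nonzero(r&(d>0)); P=np.array([atd(p,(a,b),d[b,a]) for a,b in zip(xs,ys)])
            if n=="index_knob": P=P[P[:,2]>.075]; 
            print(cam,n,o[0]["conf"],len(P),np.round(np.median(P,0),4),np.round(P.min(0),3),np.round(P.max(0),3))
s=manip.state(); print(s["time"],s["tool_pos"],rot(s["tool_rot"]).as_matrix().round(3),manip.tip_extent,s["gripper_width"])
```

```text
rect ((533.7664794921875, 30.516860961914062), (319.51324462890625, 212.78265380859375), 82.5394287109375)
white ((536.0176391601562, 31.131088256835938), (320.6614685058594, 211.60247802734375), 81.89665985107422)
board ((507.7880554199219, 32.839866638183594), (101.2197494506836, 146.961181640625), 82.00279998779297)
  return _methods._mean(a, axis=axis, dtype=dtype,
  ret = um.true_divide(
Traceback (most recent call last):
ValueError: zero-size array to reduction operation minimum which has no identity
```

Add to h.py:
```python
def go(tgt,yaw):  # tool z down, tool y along world dir angle yaw (mod pi); prints shift along the current tool axes
    s=manip.state(); T=rot(s["tool_rot"]); M=T.as_matrix()
    y=np.array([np.cos(yaw),np.sin(yaw),0]); y*=np.sign(y@M[:,1]) or 1
    z=np.array([0,0,-1.]); D=R.from_matrix(np.c_[np.cross(y,z),y,z])
    print("t",round(s["time"],2),"pos",np.round(s["tool_pos"],4),"F",np.round(s["contact_force"],1),"w",round(s["gripper_width"],3))
    print(M.round(3).tolist()); print("d tool",np.round(T.inv().apply(np.array(tgt)-s["tool_pos"]),4),"rv",np.round((T.inv()*D).as_rotvec(),3))
```

Run:
```python
from h import *
print(manip.tip_extent)
go([.459,.041,.2],np.radians(82))
```

```text
0.019
t 1.1 pos [ 0.2536 -0.5712  0.2503] F [-0.4  0.  -1. ] w 1.001
[[0.914, 0.406, -0.0], [0.406, -0.914, 0.0], [-0.0, -0.0, -1.0]]
d tool [ 0.4361 -0.4762  0.0503] rv [-0.     0.     0.557]
```

The manual's scale: shifts go in shares of 62.5 mm and turns go in shares of 2 pi rad. Converting my numbers, 0.186 rad / 6.2832 = 0.0296.

>>> jog_arm(
  motion=[
    {"finger_gap": 1, "drz": 0.0296},
    {"finger_gap": 1, "drz": 0.0296},
    {"finger_gap": 1, "drz": 0.0294},
  ],
)

```text
time: 1.48
tool_pos: [0.2536, -0.5712, 0.2503]
tool_rot: [-0.0, 0.997, -0.073, -0.0]
contact_force: [1.1, 0.4, -0.5]
gripper_width: 0.996
grasp_force: 0.0
```

>>> jog_arm(
  motion=[
    {"finger_gap": 1, "tx": 0.16, "ty": -0.848},
    {"finger_gap": 1, "tx": 0.16, "ty": -0.848},
    {"finger_gap": 1, "tx": 0.16, "ty": -0.848},
    {"finger_gap": 1, "tx": 0.16, "ty": -0.848},
    {"finger_gap": 1, "tx": 0.16, "ty": -0.848},
  ],
)

```text
time: 2.1
tool_pos: [0.3402, -0.3141, 0.2505]
tool_rot: [0.0, 0.998, -0.07, 0.0]
contact_force: [0.3, 0.5, 0.9]
gripper_width: 1.001
grasp_force: 0.0
```

>>> jog_arm(
  motion=[
    {"finger_gap": 1, "tx": 0.16, "ty": -0.848},
    {"finger_gap": 1, "tx": 0.16, "ty": -0.848},
    {"finger_gap": 1, "tx": 0.16, "ty": -0.848},
    {"finger_gap": 1, "tx": 0.16, "ty": -0.848},
    {"finger_gap": 1, "tx": 0.16, "ty": -0.848, "tz": 0.32},
  ],
)

```text
time: 2.72
tool_pos: [0.4276, -0.0589, 0.2324]
tool_rot: [0.001, 0.998, -0.07, 0.003]
contact_force: [0.4, 0.0, -0.9]
gripper_width: 0.999
grasp_force: 0.0
```

Run:
```python
from h import *
go([.459,.041,.2],np.radians(82))
```

```text
t 2.73 pos [ 0.4276 -0.0589  0.2324] F [ 0.4  0.  -0.9] w 0.999
[[0.99, -0.139, 0.005], [-0.139, -0.99, -0.002], [0.005, 0.001, -1.0]]
d tool [ 0.0171 -0.1033  0.0324] rv [ 0.001 -0.005  0.   ]
```

>>> jog_arm(
  motion=[
    {"finger_gap": 1, "tx": 0.128, "ty": -0.816, "tz": 0.16},
    {"finger_gap": 1, "tx": 0.128, "ty": -0.816, "tz": 0.16},
    {"finger_gap": 1},
  ],
)

```text
time: 3.1
tool_pos: [0.4558, 0.0414, 0.2094]
tool_rot: [-0.0, 0.998, -0.067, -0.001]
contact_force: [-0.8, -0.1, -0.1]
gripper_width: 1.001
grasp_force: 0.0
```

Run:
```python
from h import *
go([.459,.041,.2],np.radians(82))
p=manip.camera_params("wrist"); im,d=manip.grab_frame("wrist"); cv2.imwrite("pics/w1.png",im[:,:,::-1])
print(np.round(p["xyz"],3))
for n,z in [("knob_grip",.081),("board_centre",.05),("probe_point",.05),("head_handle",.171)]:
    for m in manip.mark_of("wrist",n)[:2]:
        r,k=m["centre"]; dep=d[int(np.clip(r,0,399)),int(np.clip(k,0,639))]
        print(n,round(m["conf"],2),np.round([r,k]),np.round(atz(p,(k,r),z),4),np.round(atd(p,(k,r),dep),4))
# knob top from depth
v,u=np.mgrid[0:400:2,0:640:2]; v=v.ravel();u=u.ravel(); ok=d[v,u]>.05; v=v[ok];u=u[ok]
K=np.array(p["intrinsics"]); s=cv2.undistortPoints(np.c_[u,v].astype(float)[:,None],K,np.array([p["k1"],0,0,0,0.]))[:,0]
P=np.array(p["xyz"])+rot(p["orientation"]).apply(np.c_[s,np.ones(len(s))]*d[v,u][:,None])
k=(np.hypot(P[:,0]-.459,P[:,1]-.041)<.03)&(P[:,2]>.078)&(P[:,2]<.1)
print(k.sum(),P[k].mean(0),P[k].min(0),P[k].max(0))
```

```text
t 3.1 pos [0.4558 0.0414 0.2094] F [-0.8 -0.1 -0.1] w 1.001
[[0.991, -0.133, -0.002], [-0.133, -0.991, 0.001], [-0.002, -0.0, -1.0]]
d tool [ 0.0032 -0.      0.0093] rv [-0.     0.002  0.006]
[0.531 0.032 0.333]
knob_grip 0.67 [199. 315.] [0.4557 0.0441 0.081 ] [0.4587 0.0436 0.0908]
knob_grip 0.6 [ 98. 317.] [0.5295 0.0323 0.081 ] [0.5293 0.0324 0.0521]
board_centre 0.65 [ 98. 315.] [0.5288 0.0338 0.05  ] [0.5288 0.0338 0.0509]
213 [0.45780364 0.04351021 0.08872449] [0.44514854 0.03206066 0.07811834] [0.468025   0.05551326 0.09182496]
```

View pics/w1.png

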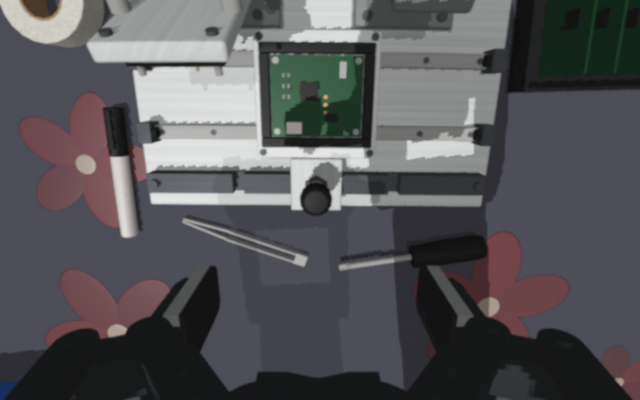

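Wrist view: the knob is at pixel (315,199), centred between the open fingers, and the nest and board are behind it. Descending to grip.

Scaled: 0.04 m is 0.64, -0.0025 m is -0.04, 0.006 rad / 6.2832 = 0.001.

>>> jog_arm(
  motion=[
    {"finger_gap": 1, "tx": 0.0224, "ty": -0.04, "tz": 0.56},
    {"finger_gap": 1, "tz": 0.64},
    {"finger_gap": 1, "tz": 0.56, "drz": 0.001},
    {"finger_gap": 1, "tz": 0.288},
    {"finger_gap": 1},
  ],
)

```text
time: 3.98
tool_pos: [0.4567, 0.0398, 0.081]
tool_rot: [0.0, 0.997, -0.074, -0.002]
contact_force: [-0.3, -0.3, 0.1]
gripper_width: 0.999
grasp_force: 0.0
```

>>> jog_arm(
  motion=[
    {"finger_gap": 0},
    {"finger_gap": 0},
    {"finger_gap": 0},
    {"finger_gap": 0},
  ],
)

```text
time: 4.47
tool_pos: [0.4587, 0.0416, 0.0836]
tool_rot: [-0.001, 0.997, -0.073, 0.001]
contact_force: [-1.0, 4.6, 5.5]
gripper_width: 0.269
grasp_force: 58.4
```

Run:
```python
from h import *
go([.4575,.0437,.081],np.radians(82))
```

```text
t 4.47 pos [0.4587 0.0416 0.0836] F [-1.   4.6  5.5] w 0.269
[[0.989, -0.145, 0.002], [-0.145, -0.989, 0.002], [0.002, -0.002, -1.0]]
d tool [-0.0015 -0.0019  0.0026] rv [-0.002 -0.002 -0.006]
```

Scaled: -0.004 m is -0.064, -0.0035 m is -0.056.

>>> jog_arm(
  motion=[
    {"finger_gap": 0, "tz": -0.064},
    {"finger_gap": 0, "tz": -0.064},
    {"finger_gap": 0, "tz": -0.056},
    {"finger_gap": 0},
  ],
)

```text
time: 4.97
tool_pos: [0.4582, 0.0409, 0.0925]
tool_rot: [0.0, 0.997, -0.072, 0.001]
contact_force: [7.9, 0.3, -10.5]
gripper_width: 0.265
grasp_force: 59.2
```

Run:
```python
from h import *
go([.4587,.0416,.081],np.radians(82))
```

```text
t 4.97 pos [0.4582 0.0409 0.0925] F [  7.9   0.3 -10.5] w 0.265
[[0.989, -0.145, 0.003], [-0.145, -0.989, -0.0], [0.003, -0.0, -1.0]]
d tool [ 0.0003 -0.0008  0.0115] rv [-0.    -0.003 -0.005]
```

Scaled: -0.0015 m is -0.024.

>>> jog_arm(
  motion=[
    {"finger_gap": 0, "tz": -0.024},
    {"finger_gap": 0},
  ],
)

```text
time: 5.22
tool_pos: [0.4582, 0.0408, 0.0938]
tool_rot: [0.0, 0.997, -0.073, 0.001]
contact_force: [8.3, 1.3, -10.8]
gripper_width: 0.267
grasp_force: 59.2
```

>>> jog_arm(
  motion=[
    {"finger_gap": 0, "tz": -0.016},
    {"finger_gap": 0},
  ],
)

```text
time: 5.48
tool_pos: [0.4583, 0.0408, 0.0947]
tool_rot: [0.0, 0.997, -0.073, 0.001]
contact_force: [8.9, 0.5, -11.4]
gripper_width: 0.271
grasp_force: 59.3
```

Scaled: -0.001 m is -0.016.

>>> jog_arm(
  motion=[
    {"finger_gap": 0, "tz": -0.016},
    {"finger_gap": 0},
  ],
)

```text
time: 5.72
tool_pos: [0.4582, 0.0408, 0.0956]
tool_rot: [0.0, 0.997, -0.073, 0.001]
contact_force: [8.9, 0.5, -13.4]
gripper_width: 0.269
grasp_force: 59.3
```

Run:
```python
from h import *
im,d=manip.grab_frame("scene"); cv2.imwrite("pics/s2.png",cv2.resize(im[130:290,220:440,::-1],(800,582),interpolation=cv2.INTER_CUBIC))
```

```text
(no output)
```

View pics/s2.png

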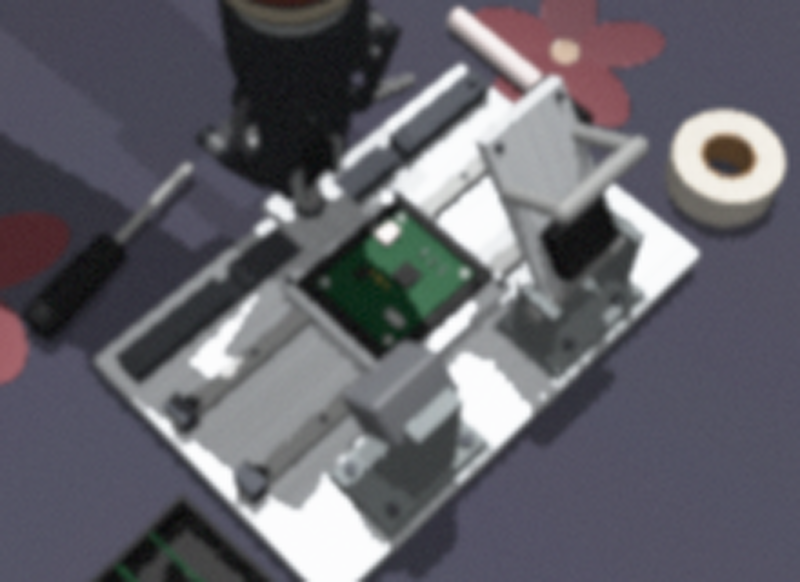

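The scene crop shows the knob gripped and the board clear. The rise in force at the last step means the knob has reached its upper stop. Sliding 70 mm along fixture +y.

Scaled: -0.015 m is -0.24, -0.0004 m is -0.0064.

>>> jog_arm(
  motion=[
    {"finger_gap": 0, "ty": -0.16},
    {"finger_gap": 0, "ty": -0.24},
    {"finger_gap": 0, "ty": -0.24},
    {"finger_gap": 0, "ty": -0.24},
    {"finger_gap": 0, "tx": -0.0064, "ty": -0.16},
  ],
)

```text
time: 6.4
tool_pos: [0.4672, 0.1044, 0.0954]
tool_rot: [0.002, 0.997, -0.072, 0.001]
contact_force: [8.2, -5.0, -13.0]
gripper_width: 0.264
grasp_force: 59.6
```

>>> jog_arm(
  motion=[
    {"finger_gap": 0, "ty": -0.08},
    {"finger_gap": 0},
  ],
)

```text
time: 6.65
tool_pos: [0.468, 0.1097, 0.0954]
tool_rot: [0.001, 0.997, -0.072, 0.001]
contact_force: [7.4, -0.8, -13.4]
gripper_width: 0.271
grasp_force: 59.6
```

Run:
```python
from h import *
go(np.array([.4582,.0408,.0956])+.07*np.array([.139,.990,0]),np.radians(82))
p=manip.camera_params("top"); im,d=manip.grab_frame("top")
p2=manip.camera_params("wrist"); im2,d2=manip.grab_frame("wrist")
for c,q in (("top",p),("wrist",p2)):
  for n in ["board_centre","probe_point"]:
    for m in manip.mark_of(c,n)[:1]: print(c,n,m["conf"],atz(q,m["centre"][::-1],.05).round(4))
```

```text
t 6.65 pos [0.468  0.1097 0.0954] F [  7.4  -0.8 -13.4] w 0.271
[[0.99, -0.144, 0.002], [-0.144, -0.99, -0.002], [0.003, 0.001, -1.0]]
d tool [-0.0001 -0.0003 -0.0002] rv [ 0.001 -0.003 -0.005]
top board_centre 0.72 [0.4022 0.1257 0.05  ]
wrist board_centre 0.71 [0.539  0.0999 0.05  ]
wrist probe_point 0.68 [0.5368 0.049  0.05  ]
```

Scaled: 0.004 m is 0.064, 0.003 m is 0.048.

>>> jog_arm(
  motion=[
    {"finger_gap": 0, "tz": 0.064},
    {"finger_gap": 0, "tz": 0.064},
    {"finger_gap": 0, "tz": 0.048},
    {"finger_gap": 0},
  ],
)

```text
time: 7.45
tool_pos: [0.4682, 0.1108, 0.0851]
tool_rot: [-0.001, 0.997, -0.073, 0.001]
contact_force: [7.1, 4.7, -11.4]
gripper_width: 0.269
grasp_force: 59.9
```

>>> jog_arm(
  motion=[
    {"finger_gap": 0, "tz": 0.032},
    {"finger_gap": 0},
  ],
)

```text
time: 7.7
tool_pos: [0.4683, 0.1108, 0.0838]
tool_rot: [-0.001, 0.997, -0.073, 0.001]
contact_force: [5.8, 4.1, -6.3]
gripper_width: 0.268
grasp_force: 60.2
```

Scaled: 0.001 m is 0.016.

>>> jog_arm(
  motion=[
    {"finger_gap": 1, "tz": 0.016},
    {"finger_gap": 1},
    {"finger_gap": 1},
    {"finger_gap": 1},
  ],
)

```text
time: 8.2
tool_pos: [0.4677, 0.1101, 0.0834]
tool_rot: [0.0, 0.997, -0.073, 0.0]
contact_force: [-0.3, 0.5, -0.7]
gripper_width: 0.999
grasp_force: 0.0
```

>>> jog_arm(
  motion=[
    {"finger_gap": 1, "tz": -0.48},
    {"finger_gap": 1, "tz": -0.8},
    {"finger_gap": 1, "tz": -0.8},
    {"finger_gap": 1},
  ],
)

```text
time: 8.7
tool_pos: [0.4705, 0.1104, 0.2191]
tool_rot: [-0.001, 0.997, -0.073, 0.005]
contact_force: [0.0, 0.4, -0.7]
gripper_width: 1.003
grasp_force: 0.0
```

Run:
```python
from h import *
go([.47,.11,.2],np.radians(82))
p=manip.camera_params("wrist"); im,d=manip.grab_frame("wrist"); cv2.imwrite("pics/w3.png",im[:,:,::-1])
v,u=np.mgrid[0:400,0:640]; v=v.ravel();u=u.ravel(); ok=d[v,u]>.05; v=v[ok];u=u[ok]
s=cv2.undistortPoints(np.c_[u,v].astype(float)[:,None],np.array(p["intrinsics"]),np.array([p["k1"],0,0,0,0.]))[:,0]
P=np.array(p["xyz"])+rot(p["orientation"]).apply(np.c_[s,np.ones(len(s))]*d[v,u][:,None])
k=(np.hypot(P[:,0]-.468,P[:,1]-.112)<.03)&(P[:,2]>.078)&(P[:,2]<.12)
print(k.sum(),P[k].mean(0),np.median(P[k],0),P[k].max(0))
```

```text
t 8.7 pos [0.4705 0.1104 0.2191] F [ 0.   0.4 -0.7] w 1.003
[[0.989, -0.145, 0.01], [-0.145, -0.989, 0.001], [0.01, -0.002, -1.0]]
d tool [-0.0006  0.0005  0.0191] rv [-0.002 -0.01  -0.006]
785 [0.46729978 0.11176153 0.08881515] [0.46757107 0.1117523  0.08968498] [0.47785773 0.12393535 0.09200933]
```

View pics/w3.png

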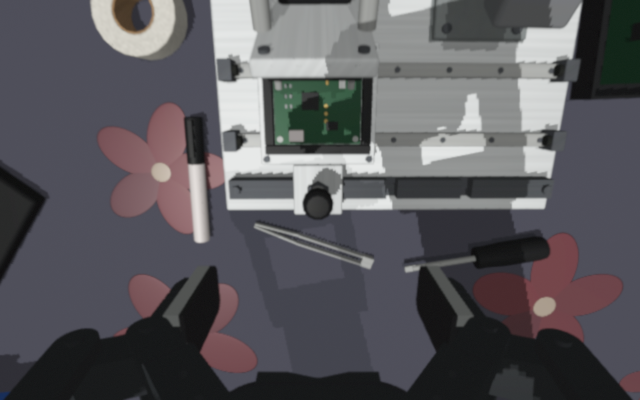

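Wrist view: the knob at (317,203) is down, with its top at 0.0897 m as before. The board now lies in line below the head at (317,113). Next I'll measure the handle bar.

Add to h.py:
```python
def cloud(c):
    p=manip.camera_params(c); im,d=manip.grab_frame(c)
    v,u=np.mgrid[0:400,0:640]; v=v.ravel();u=u.ravel(); ok=d[v,u]>.05; v=v[ok];u=u[ok]
    s=cv2.undistortPoints(np.c_[u,v].astype(float)[:,None],np.array(p["intrinsics"]),np.array([p["k1"],0,0,0,0.]))[:,0]
    P=np.array(p["xyz"])+rot(p["orientation"]).apply(np.c_[s,np.ones(len(s))]*d[v,u][:,None])
    xf=np.array([.990,-.139]); yf=np.array([.139,.990]); q=P[:,:2]-[.621,.090]
    return np.c_[q@xf,q@yf,P[:,2]],p,d
```

Run:
```python
from h import *
for c in ("scene","top"):
    Q,p,d=cloud(c)
    k=(abs(Q[:,1])<.019)&(Q[:,2]>.13)&(Q[:,2]<.2)&(abs(Q[:,0])<.09)
    A=Q[k]*1000
    print(c,len(A))
    for x in range(-70,60,8):
        b=A[(A[:,0]>=x)&(A[:,0]<x+8)]
        if len(b)>2: print(x,len(b),np.median(b[:,2]).round(1),b[:,2].min().round(1),b[:,2].max().round(1))
    b=Q[(Q[:,2]>.15)&(Q[:,0]>-.012)&(Q[:,0]<.05)&(abs(Q[:,1])<.05)]*1000
    print("bar y range",np.percentile(b,[2,50,98],axis=0).round(1) if len(b) else None)
    for m in manip.mark_of(c,"head_handle")[:1]:
        print(m["conf"],m["centre"],[atz(p,m["centre"][::-1],z).round(4) for z in (.16,.165,.17)])
```

```text
scene 495
-70 15 169.8 167.7 171.9
-62 78 171.3 162.2 174.1
-54 106 161.1 153.5 170.4
-46 106 148.4 140.3 157.2
-38 77 137.8 130.4 143.6
-30 3 130.1 130.0 132.2
-14 5 169.2 167.2 170.9
-6 71 171.2 166.4 173.5
2 34 167.9 164.1 171.7
bar y range [[-10.7 -30.8 163. ]
 [ -0.7  -2.1 170.1]
 [  4.1  32.4 173.2]]
0.6 [177.7, 385.1] [array([0.6172, 0.0983, 0.16  ]), array([0.6185, 0.0951, 0.165 ]), array([0.6197, 0.092 , 0.17  ])]
top 311
-70 46 167.8 148.2 174.6
-62 54 170.0 165.5 177.2
-54 44 159.2 153.2 168.2
-46 47 145.7 138.0 155.2
-38 31 135.4 130.0 141.2
-14 28 168.7 162.9 174.4
-6 55 170.4 163.3 173.8
2 5 166.4 163.4 167.6
bar y range [[-11.  -33.6 162.8]
 [ -4.6  -0.6 169.2]
 [  2.5  30.2 173.5]]
```

Run:
```python
from h import *
print(np.round(manip.state()["joint_pos"],3)); go([.618,.0904,.25],np.radians(-8))
```

```text
[ 0.076 -0.278  1.983 -0.     1.44   1.792]
t 8.95 pos [0.4666 0.1101 0.2113] F [-0.6 -0.3 -0.2] w 0.999
[[0.989, -0.145, -0.003], [-0.145, -0.989, -0.0], [-0.003, 0.001, -1.0]]
d tool [ 0.1525 -0.0024 -0.0392] rv [0.003 0.002 1.565]
```

Scaled: 0.0525 m is 0.84, 0.05 m is 0.8, -0.187 rad / 6.2832 = -0.0298.

>>> jog_arm(
  motion=[
    {"finger_gap": 1, "tz": -0.72},
    {"finger_gap": 1, "tx": 0.8, "ty": -0.016},
    {"finger_gap": 1, "tx": 0.8, "ty": -0.016},
    {"finger_gap": 1, "tx": 0.84},
    {"finger_gap": 0.4, "drz": -0.0298},
  ],
)

```text
time: 9.57
tool_pos: [0.6203, 0.0891, 0.2539]
tool_rot: [0.0, 1.0, 0.023, -0.003]
contact_force: [-0.7, -0.1, 0.6]
gripper_width: 0.818
grasp_force: 0.0
```

>>> jog_arm(
  motion=[
    {"finger_gap": 0.4, "drz": -0.0298},
    {"finger_gap": 0.4, "drz": -0.0298},
    {"finger_gap": 0.4, "drz": -0.0298},
    {"finger_gap": 0.4, "drz": -0.0298},
    {"finger_gap": 0.4, "drz": -0.0298},
  ],
)

```text
time: 10.2
tool_pos: [0.6181, 0.09, 0.256]
tool_rot: [-0.001, 0.882, 0.472, -0.002]
contact_force: [0.0, -0.0, -0.2]
gripper_width: 0.399
grasp_force: 0.0
```

>>> jog_arm(
  motion=[
    {"finger_gap": 0.4, "drz": -0.0298},
    {"finger_gap": 0.4, "drz": -0.0298},
    {"finger_gap": 0.4, "drz": -0.0129},
    {"finger_gap": 0.4},
  ],
)

```text
time: 10.7
tool_pos: [0.6182, 0.09, 0.2564]
tool_rot: [-0.001, 0.755, 0.656, -0.001]
contact_force: [-0.2, 0.7, 0.6]
gripper_width: 0.401
grasp_force: 0.0
```

Run:
```python
from h import *
go([.618,.0904,.1705],np.radians(-8))
p=manip.camera_params("wrist"); im,d=manip.grab_frame("wrist"); cv2.imwrite("pics/w4.png",im[:,:,::-1])
for m in manip.mark_of("wrist","head_handle")[:2]: print(m["conf"],m["centre"],atz(p,m["centre"][::-1],.1655).round(4))
```

```text
t 10.7 pos [0.6182 0.09   0.2564] F [-0.2  0.7  0.6] w 0.401
[[0.14, 0.99, -0.003], [0.99, -0.14, -0.0], [-0.001, -0.003, -1.0]]
d tool [0.0004 0.     0.0859] rv [-0.003  0.001 -0.   ]
0.78 [216.5, 317.3] [0.616  0.0912 0.1655]
0.52 [168.2, 319.3] [0.6218 0.1233 0.1655]
```

View pics/w4.png

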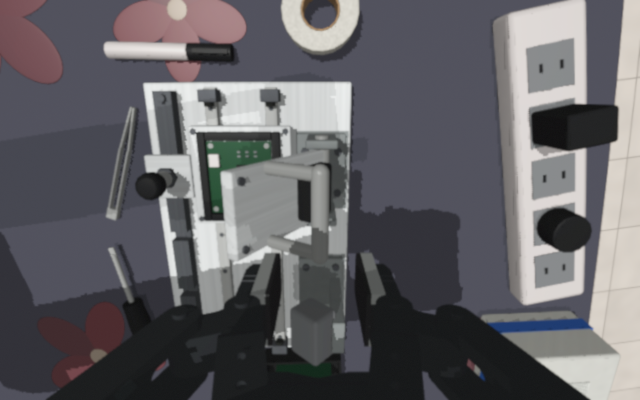

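Wrist view: the bar runs vertically at column ~319 (rows 165-255), midway between the fingers. The board at (235,180) is clear. Descending and gripping.

Scaled: 0.035 m is 0.56, 0.025 m is 0.4.

>>> jog_arm(
  motion=[
    {"finger_gap": 0.4, "tz": 0.56},
    {"finger_gap": 0.4, "tz": 0.4},
    {"finger_gap": 0.4, "tz": 0.24},
    {"finger_gap": 0.4, "tz": 0.176},
    {"finger_gap": 0.4},
  ],
)

```text
time: 11.42
tool_pos: [0.6186, 0.0901, 0.1717]
tool_rot: [-0.0, 0.755, 0.656, -0.0]
contact_force: [0.0, 1.0, 1.4]
gripper_width: 0.401
grasp_force: 0.0
```

>>> jog_arm(
  motion=[
    {"finger_gap": 0},
    {"finger_gap": 0},
    {"finger_gap": 0},
  ],
)

```text
time: 11.8
tool_pos: [0.6194, 0.0901, 0.1738]
tool_rot: [0.001, 0.755, 0.656, 0.001]
contact_force: [-1.4, 0.3, 3.4]
gripper_width: 0.113
grasp_force: 58.7
```

Run:
```python
from h import *
go([.618,.0904,.1705],np.radians(-8))
```

```text
t 11.8 pos [0.6194 0.0901 0.1738] F [-1.4  0.3  3.4] w 0.113
[[0.139, 0.99, 0.002], [0.99, -0.139, 0.0], [0.0, 0.002, -1.0]]
d tool [ 0.0001 -0.0014  0.0033] rv [ 0.002 -0.     0.001]
```

Scaled: -0.0093 m is -0.1488, -0.0092 m is -0.1472.

>>> jog_arm(
  motion=[
    {"finger_gap": 0, "ty": -0.1488, "tz": 0.0128},
    {"finger_gap": 0, "ty": -0.1472, "tz": 0.0272},
    {"finger_gap": 0, "ty": -0.1424, "tz": 0.0416},
    {"finger_gap": 0, "ty": -0.1392, "tz": 0.0544},
    {"finger_gap": 0},
  ],
)

```text
time: 12.42
tool_pos: [0.5843, 0.0951, 0.1669]
tool_rot: [0.002, 0.754, 0.656, 0.002]
contact_force: [-1.4, 0.0, 9.3]
gripper_width: 0.114
grasp_force: 61.2
```

Scaled: -0.0083 m is -0.1328, -0.0078 m is -0.1248.

>>> jog_arm(
  motion=[
    {"finger_gap": 0, "ty": -0.1328, "tz": 0.0688},
    {"finger_gap": 0, "ty": -0.1248, "tz": 0.0816},
    {"finger_gap": 0, "ty": -0.1152, "tz": 0.0944},
    {"finger_gap": 0, "ty": -0.1072, "tz": 0.1056},
    {"finger_gap": 0},
  ],
)

```text
time: 13.05
tool_pos: [0.5534, 0.0995, 0.1426]
tool_rot: [0.0, 0.754, 0.656, 0.001]
contact_force: [0.2, 0.5, 3.5]
gripper_width: 0.11
grasp_force: 64.3
```

>>> jog_arm(
  motion=[
    {"finger_gap": 0, "ty": -0.0928, "tz": 0.1152},
    {"finger_gap": 0, "ty": -0.0848, "tz": 0.1232},
    {"finger_gap": 0},
  ],
)

```text
time: 13.42
tool_pos: [0.5422, 0.1011, 0.1267]
tool_rot: [-0.0, 0.754, 0.656, 0.0]
contact_force: [2.7, 1.3, -0.2]
gripper_width: 0.111
grasp_force: 65.8
```

Scaled: 0.002 m is 0.032, -0.0015 m is -0.024.

>>> jog_arm(
  motion=[
    {"finger_gap": 0, "ty": -0.024, "tz": 0.032},
    {"finger_gap": 0},
  ],
)

```text
time: 13.68
tool_pos: [0.5417, 0.1011, 0.1257]
tool_rot: [0.0, 0.755, 0.656, 0.001]
contact_force: [2.3, 1.2, 3.2]
gripper_width: 0.11
grasp_force: 66.2
```

>>> jog_arm(
  motion=[
    {"finger_gap": 0, "ty": -0.016, "tz": 0.032},
    {"finger_gap": 0},
  ],
)

```text
time: 13.92
tool_pos: [0.5416, 0.1012, 0.1256]
tool_rot: [0.001, 0.754, 0.656, 0.002]
contact_force: [0.9, 1.2, 9.9]
gripper_width: 0.109
grasp_force: 67.1
```

Scaled: -0.05 m is -0.8, -0.03 m is -0.48.

>>> jog_arm(
  motion=[
    {"finger_gap": 0.45},
    {"finger_gap": 0.45},
    {"finger_gap": 0.45},
    {"finger_gap": 0.45, "tz": -0.48},
    {"finger_gap": 0.45, "tz": -0.8},
  ],
)

```text
time: 14.55
tool_pos: [0.5377, 0.1009, 0.2006]
tool_rot: [-0.002, 0.755, 0.656, -0.003]
contact_force: [0.3, 0.7, 0.9]
gripper_width: 0.446
grasp_force: 0.0
```

>>> jog_arm(
  motion=[
    {"finger_gap": 0.45, "tz": -0.96},
    {"finger_gap": 0.45, "tz": -0.8},
    {"finger_gap": 0.45},
  ],
)

```text
time: 14.92
tool_pos: [0.5417, 0.1012, 0.3188]
tool_rot: [0.003, 0.754, 0.656, 0.004]
contact_force: [0.1, 0.3, -0.3]
gripper_width: 0.453
grasp_force: 0.0
```

Run:
```python
from h import *
Q,p,d=cloud("wrist")
b=Q[(Q[:,2]>.1)&(Q[:,2]<.14)&(abs(Q[:,1])<.018)&(abs(Q[:,0]+.08)<.02)]*1000
print("bar",len(b),np.percentile(b,[5,50,98],axis=0).round(1) if len(b) else "")
b=Q[(Q[:,2]>.06)&(Q[:,2]<.1)&(abs(Q[:,1])<.018)&(Q[:,0]<-.03)&(Q[:,0]>-.115)]*1000
print("plate slope",np.polyfit(b[:,0],b[:,2],1), len(b))
Q,p,d=cloud("scene"); im,_=manip.grab_frame("scene")
b=Q[(Q[:,2]>.06)&(Q[:,2]<.1)&(abs(Q[:,1])<.018)&(Q[:,0]<-.03)&(Q[:,0]>-.115)]*1000
print("plate slope",np.polyfit(b[:,0],b[:,2],1),len(b))
cv2.imwrite("pics/s5.png",cv2.resize(im[130:290,220:440,::-1],(800,582),interpolation=cv2.INTER_CUBIC))
print(manip.state()["contact_force"],manip.state()["time"])
```

```text
bar 440 [[-87.5 -16.2 122.7]
 [-81.8   0.3 125.4]
 [-77.   17.1 127.4]]
plate slope [ 0.17426469 93.52412358] 2233
plate slope [ 0.18280681 93.60423649] 430
[ 0.60169867 -0.44016955 -1.14602779] 15.075
```

View pics/s5.png

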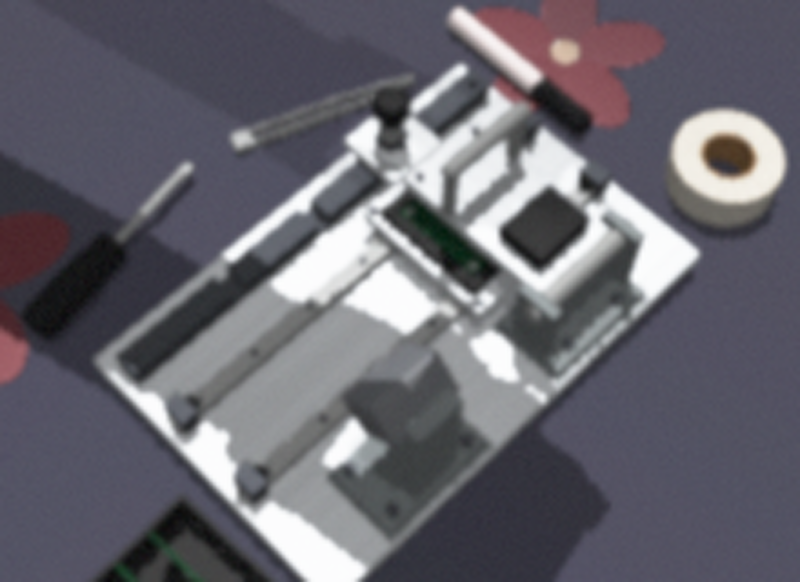

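The scene view shows the head down, its handle at (490,150), with the knob down at (390,110). I'll press on the bar with shut fingers to confirm it is at its stop.

Scaled: 0.06 m is 0.96, 0.05 m is 0.8.

>>> jog_arm(
  motion=[
    {"finger_gap": 0, "tz": 0.8},
    {"finger_gap": 0, "tz": 0.96},
    {"finger_gap": 0, "tz": 0.64},
    {"finger_gap": 0, "tz": 0.24},
    {"finger_gap": 0},
  ],
)

```text
time: 15.7
tool_pos: [0.539, 0.1011, 0.147]
tool_rot: [-0.001, 0.754, 0.656, -0.001]
contact_force: [0.0, 0.2, -0.2]
gripper_width: 0.001
grasp_force: 0.0
```

>>> jog_arm(
  motion=[
    {"finger_gap": 0, "tz": 0.064},
    {"finger_gap": 0, "tz": 0.064},
    {"finger_gap": 0},
  ],
)

```text
time: 16.08
tool_pos: [0.5406, 0.1012, 0.1446]
tool_rot: [0.0, 0.754, 0.656, 0.0]
contact_force: [-11.9, -0.7, 19.4]
gripper_width: 0.001
grasp_force: 10.4
```

Scaled: -0.05 m is -0.8, -0.04 m is -0.64.

>>> jog_arm(
  motion=[
    {"finger_gap": 0, "tz": -0.16},
    {"finger_gap": 0, "tz": -0.8},
    {"finger_gap": 0, "tz": -0.8},
    {"finger_gap": 0, "tz": -0.64},
    {"finger_gap": 0},
  ],
)

```text
time: 16.7
tool_pos: [0.5419, 0.1012, 0.295]
tool_rot: [0.003, 0.754, 0.656, 0.003]
contact_force: [0.2, 0.1, -0.1]
gripper_width: 0.003
grasp_force: 0.0
```

Run:
```python
from h import *
for c in ("wrist","scene"):
    Q,p,d=cloud(c)
    b=Q[(Q[:,2]>.1)&(Q[:,2]<.14)&(abs(Q[:,1])<.018)&(abs(Q[:,0]+.08)<.02)]*1000
    print(c,"bar",np.percentile(b,[50,95],axis=0).round(1).tolist())
    b=Q[(Q[:,2]>.06)&(Q[:,2]<.1)&(abs(Q[:,1])<.018)&(Q[:,0]<-.09)&(Q[:,0]>-.113)]*1000
    print("plate front z",np.median(b[:,2]),len(b))
    k=Q[(np.hypot(Q[:,0]+.155,Q[:,1])<.015)&(Q[:,2]>.075)]; print("knob",np.median(k,0).round(4))
print(manip.state()["contact_force"])
```

```text
wrist bar [[-82.7, 0.6, 125.2], [-76.5, 16.2, 126.9]]
plate front z 77.36590232705365 768
knob [-0.1559  0.0016  0.0896]
scene bar [[-78.0, -0.0, 124.9], [-74.2, 16.3, 127.1]]
plate front z 77.33006856855386 66
knob [-0.1517 -0.0016  0.0882]
[ 0.56226829  0.36827    -0.5844355 ]
```

```bash
python3 -c "
from plant import manip; print(manip.job_done())"
```

```text
the job is handed in; nothing more can be done
None
```

I handed in the job after about 17 s on the robot clock: the carriage is one notch over under the programming head, the index knob is fully down, and the head is closed against its stop. The arm is clear and the board was not touched; the judge's verdict was not shown.

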